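# Thread three spacers onto the arbor, widest at the bottom

### The arm

A 7-joint arm with a two-finger parallel gripper is mounted at the origin on a cart in front of the work surface, level with it; the furniture and walls round the work are solid. World frame = base frame: x ahead of the robot, y to its left, z up, the work surface at z = 0. Lengths are in m, angles in rad, forces in N, time in s.
With the tool pointing down it reaches from about 0.425 to 0.95 m from the base axis. Payload 16.7 kg.
Tool frame: the origin (TCP) lies at the very end of the fingers, on their centre line; the grasp point (between the pads) lies 19 mm behind it (robot.grip_depth is the distance from the TCP to the grasp point, in m); z points along the fingers, y is the line along which they close (so a half turn about z gives the same grasp; the last joint's range is limited). The gripper opens to 94 mm and grips with 3 to 60 N. Pads are 16 mm wide; open, the fingers measure 119 mm over their backs; the gripper's body (75 mm by 177 mm) begins 78 mm behind the grasp point.
Start: joints at [1.054, 0.426, 0.074, 1.606, -0.034, 1.111, -0.067], TCP at [0.242, -0.63, 0.205] pointing down, gripper open.
Joint ranges: [-2.85, 2.85], [-0.5, 2.14], [-1.23, 1.37], [0.21, 2.46], [-1.02, 4.16], [0.16, 2.05], [-2.73, 2.73]. Speed limits (rad/s): [1.89, 1.89, 2.39, 2.39, 3.01, 3.01, 3.01].

### API

Orientations are given as a unit quaternion [x, y, z, w].
In Python, from plant import robot gives the robot as it stands. Calls block until the motion is done:
- robot.move_pose(position, orientation): joint-space move of the TCP to a pose.
- robot.movel(position, rot=None, max_speed=0.15, until_force=None): straight line of the TCP; rot=None keeps the orientation; max_speed is the mean speed in m/s. With until_force (N) it stops when the force on the tool has changed by that much, and returns True; else False.
- robot.move_joints(angles): joint-space move.
- robot.gripper_open() and robot.close(force=None): open the fingers fully, or close them until they stop; force is the grip in N (None keeps the last).
- robot.pause(seconds).
- robot.solve_ik(position, orientation): joint angles nearest the present ones, or None.
- robot.state(): the state.
- robot.get_image(name): name is "scene" or "top"; returns a dict with "image" (420x560x3 uint8, blue, green, red), "fx", "fy", "cx", "cy" (pixels), "k1" (the pictures are not rectified: a ray, as slopes to the right and down, at radius r is drawn at 1 + k1 r^2 times it, then the intrinsics apply), "pose" (4x4, takes a point from camera to world coordinates). Camera axes: x right, y down, z forward; pixel columns grow to the right and rows downward; lengths in m; the calibration is good to about 2 mm. A picture is of the moment at which its call begins. There is no depth.
A pose or a line that the arm cannot do raises robot.Unreachable and nothing moves.
- robot.finish_job(): hands the job in; it is judged then, once.
Trained networks look in the newest picture that a camera, given by its name, has taken for a name from the list of things; names that differ only in an ending like _2 or _b are one class to them, and where a whole thing is asked for, a point or a joint stands for the part that bears it (a point fixed in the world has none). Each returns a list of dicts, best first, with "p" (0 to 1); they miss things now and then, are a little off and sometimes report something else, mostly with a low value. They report only what shows in the picture. A call takes as long as a camera call. They do not tell look-alikes from the thing itself.
- robot.regions_of(camera, target): "mask" (420x560 bool, what is visible of it) and "xy" ([column, row] in pixels, amid what is visible of it).
The state is a dict: "time_s": time; "joint_pos": joint angles; "dq": joint speeds; "joint_efforts": joint torques, N m; "eef_pos": TCP position; "orientation": TCP orientation; "wrist_force": force on the tool from outside, world axes, zero at the start; "torque": the same for the moment, N m; "finger_gap": finger opening in m; "grip_force": force on a finger pad.
Only numpy, scipy, OpenCV 4.12 (cv2) and the standard library are available. Lean on these libraries where they do the work, as an engineer would, in place of code of your own. Each camera call takes 0.05 s, during which the arm holds its last target. There are 200 camera calls.

### The job

Build up the spacers on the upright arbor. First take the long aluminium sleeve from its sloping rest, stand it on end on the bench clear of the arbor and let go of it; then thread the wide dark ring onto the arbor down to the flange, the brass ring on top of it, and last the sleeve, so that the stack goes from widest at the bottom to narrowest at the top with every part sitting flat on the one below. Lower each part rather than letting it drop, and leave the tape measure and solder reel where they are.

Things in the scene. Friction and masses are not known exactly. Their poses are not given: they have to be found in the camera images.
- arbor: fixed arbor stand: round grey flange 110 mm across and 16 mm high with an upright plain steel arbor 24 mm in diameter in its middle, tapering over its last 12 mm to 12 mm. Origin: centre of the underside, on the bench top; z up along the arbor. Round the work the bench is clear of unlisted things from x 0.34 to 0.56 and y -0.52 to -0.15; a dish and cases stand beyond
- arbor_seat (a point): centre of the flange's flat top (72 mm across), on the arbor's axis, 16 mm above the bench: the lowest part rests here
- arbor_tip (a point): top of the arbor, on its axis, 90 mm above the bench (74 mm above the seat)
- rest: fixed blue sloping V rest, foot 120 x 56 x 6 mm, the V no wider than the sleeve and below its axis. Origin: centre of the foot's underside, on the bench; its x points level towards the sleeve's raised end. At the start the sleeve lies in the V, its axis in the rest's x-z plane 30 degrees above level, its middle 52 mm straight above this origin, its lower end at a toe stop
- sleeve: loose plain aluminium sleeve (tube), 44 mm outside, 27 mm bore, 80 mm long, both ends alike, 0.22 kg give or take. Origin: centre of one end face; z along its axis into the tube. At the start that end is the lower one, so z points up the slope
- sleeve_mid (a point): middle of the sleeve, on its axis, 40 mm from either end
- wide_ring: loose dark steel ring, 66 mm outside, 27 mm bore, 22 mm high, lying flat, 0.4 kg give or take. Origin: centre of the underside; z is its axis
- wide_ring_mid (a point): centre of the wide ring, 11 mm above its underside
- brass_ring: loose brass ring, 56 mm outside, 27 mm bore, 22 mm high, lying flat, 0.32 kg give or take. Origin: centre of the underside; z is its axis
- brass_ring_mid (a point): centre of the brass ring, 11 mm above its underside
- tape_measure: bystander: yellow steel tape measure, 62 x 77 mm and 35 mm high, loose; origin under its middle
- solder_spool: bystander: solder reel with blue flanges, 60 mm across, 42 mm tall, upright and loose; origin at the centre of its underside
Not all that is in view belongs to the job. What is shaped like the wide_ring but green is not meant.

How it is judged:
By the outcome, as a careful person would: the job done as asked, in the order asked, and still so for the second after the job is handed in, with the robot touching nothing.
It also fails if it takes over 72 s, if anything falls off the work surface, if the arm or the gripper's body presses on something with over 40 N, if the wrist force passes 120 N, or if a joint passes its speed limit or range.

## Working session

There is one attempt and no reset: what is moved stays moved. The work goes in short steps, each a Python script; the robot and the scene stay as the last script left them, time stands still between calls to the robot, and variables do not carry over. Pictures are saved under pics/ and viewed, at most 10 in all, crops included, and the job is handed in when it is done.

```bash
ls; mkdir -p pics; python3 - <<'E'
from plant import robot
import cv2,numpy as np
for n in("scene","top"):
    d=robot.get_image(n); cv2.imwrite(f"pics/{n}0.png",d["image"])
    print(n,d["fx"],d["fy"],d["cx"],d["cy"],d["k1"],np.round(d["pose"],3).tolist())
    for t in("arbor","rest","sleeve","wide_ring","brass_ring","tape_measure","solder_spool"):
        print(t,[(round(r["p"],2),np.round(r["xy"]).tolist(),int(r["mask"].sum())) for r in robot.regions_of(n,t)])
print(robot.state())
E
```

```text
pics
scene 449.6878255089595 449.6878255089595 276.6245999701425 215.30288614782185 0.033934763376047866 [[0.889, -0.207, 0.408, 0.145], [-0.457, -0.392, 0.798, -1.062], [-0.005, -0.896, -0.444, 0.476], [0.0, 0.0, 0.0, 1.0]]
arbor [(0.65, [287.0, 233.0], 1412)]
rest []
sleeve [(0.44, [205.0, 298.0], 1420), (0.38, [218.0, 207.0], 3)]
wide_ring [(0.94, [300.0, 315.0], 1253), (0.8, [356.0, 297.0], 892)]
brass_ring [(0.89, [228.0, 254.0], 348)]
tape_measure [(0.89, [207.0, 300.0], 1399)]
solder_spool [(0.94, [350.0, 238.0], 760), (0.69, [228.0, 255.0], 378)]
top 471.54547822611494 471.54547822611494 278.87737505570595 204.0604626692093 -0.011182100818956962 [[0.011, -0.995, 0.1, 0.395], [-1.0, -0.012, -0.011, -0.383], [0.012, -0.099, -0.995, 0.988], [0.0, 0.0, 0.0, 1.0]]
arbor [(0.72, [239.0, 176.0], 2179), (0.24, [170.0, 229.0], 907)]
rest [(0.55, [181.0, 232.0], 782)]
sleeve [(0.76, [170.0, 232.0], 943)]
wide_ring [(0.96, [364.0, 183.0], 729), (0.72, [286.0, 130.0], 729), (0.69, [366.0, 230.0], 753), (0.63, [300.0, 195.0], 701), (0.62, [183.0, 235.0], 644)]
brass_ring [(0.68, [247.0, 2
[... 179 characters left out ...]
.42608879,  0.07388166,  1.60603323, -0.03409328,
        1.11078832, -0.06714699]), 'dq': array([ 6.18056038e-04,  1.15173867e-03,  1.61055910e-03,  3.63412342e-04,
        7.92593436e-04, -8.54110198e-05, -3.44815423e-05]), 'joint_efforts': array([-1.02193211e-03, -9.35436630e+01,  3.66186775e+00, -4.54534793e+01,
       -4.92190837e-02,  1.26927614e-02,  2.46314073e-05]), 'eef_pos': array([ 0.24206076, -0.6300486 ,  0.20545904]), 'orientation': array([ 9.83235155e-01,  1.82342064e-01,  9.06931579e-06, -3.31422858e-05]), 'wrist_force': array([-0.05752942,  0.15044526,  0.07615384]), 'torque': array([0.01662187, 0.05189465, 0.01180171]), 'grip_force': 0.0, 'finger_gap': 0.09413999641472556}
```

View pics/scene0.png

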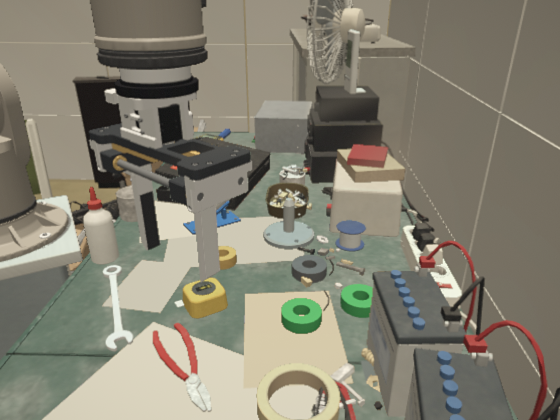

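View pics/top0.png

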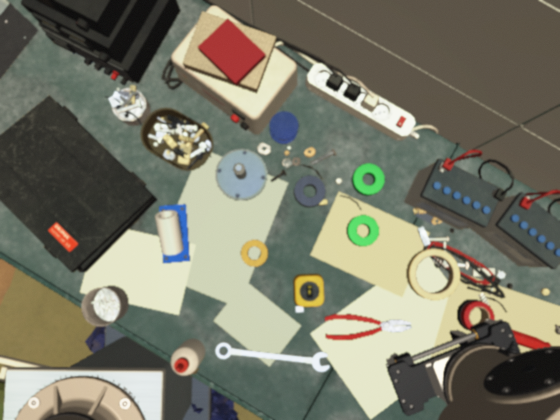

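Top view: wide ring candidates are dark ring (309,191), green (369,179), green (363,231), tan tape roll (434,274). By the description I choose the dark one. Brass ring (254,253), flange (242,174), sleeve (171,233), spool (284,127), tape measure (309,291). In the scene view the gripper hides the rest, so I move the arm out of the way first.

```bash
cat > h.py <<'E'
from plant import robot
import cv2,numpy as np
from scipy.optimize import least_squares
from scipy.spatial.transform import Rotation as R
def cam(d):
    K=np.array([[d["fx"],0,d["cx"]],[0,d["fy"],d["cy"]],[0,0,1]]);D=np.array([d["k1"],0,0,0,0.])
    return K,D,np.array(d["pose"])
def proj(d,P):
    K,D,T=cam(d);W=np.linalg.inv(T)
    return cv2.projectPoints(np.atleast_2d(P).astype(float),cv2.Rodrigues(W[:3,:3])[0],W[:3,3],K,D)[0][:,0]
def ray(d,uv):
    K,D,T=cam(d);n=cv2.undistortPoints(np.array([[uv]],float),K,D)[0,0]
    return T[:3,3],T[:3,:3]@np.array([*n,1])
def onplane(d,uv,z):
    o,v=ray(d,uv);return o+v*(z-o[2])/v[2]
def tri(d1,u1,d2,u2):
    (o1,v1),(o2,v2)=ray(d1,u1),ray(d2,u2)
    s=np.linalg.lstsq(np.c_[v1,-v2],o2-o1,rcond=None)[0]
    a,b=o1+s[0]*v1,o2+s[1]*v2
    return (a+b)/2,np.linalg.norm(a-b)
E
python3 - <<'E'
from h import *
q=robot.state()["orientation"]
for P in([.42,.2,.40],[.45,.1,.45],[.5,.0,.45]):
    for a in(0,.7,-.7,1.4): 
        j=robot.solve_ik(P,(R.from_rotvec([0,0,a])*R.from_quat(q)).as_quat()); print(P,a,None if j is None else np.round(j,2))
        if j is not None: break
    if j is not None: break
j=robot.state()["joint_pos"].copy(); 
robot.move_joints(robot.solve_ik(P,(R.from_rotvec([0,0,a])*R.from_quat(q)).as_quat()))
print(robot.state()["time_s"])
S=robot.get_image("scene");T=robot.get_image("top")
import pickle;pickle.dump((S,T),open("im.pkl","wb"))
for n in("scene","top"):
    for t in("arbor","rest","sleeve","wide_ring","brass_ring"):
        print(n,t,[(round(r["p"],2),np.round(r["xy"]).tolist(),int(r["mask"].sum())) for r in robot.regions_of(n,t)])
a=cv2.resize(S["image"][150:300,160:360],None,fx=4,fy=4,interpolation=cv2.INTER_CUBIC);cv2.imwrite("pics/s1.png",a)
a=cv2.resize(T["image"][140:280,140:340],None,fx=4,fy=4,interpolation=cv2.INTER_CUBIC);cv2.imwrite("pics/t1.png",a)
E
```

```text
[0.42, 0.2, 0.4] 0 [ 0.55 -0.   -1.1   1.72 -0.    1.42 -1.75]
3.85
scene arbor [(0.83, [288.0, 234.0], 1422)]
scene rest [(0.69, [213.0, 219.0], 762)]
scene sleeve [(0.78, [211.0, 202.0], 732)]
scene wide_ring [(0.94, [310.0, 264.0], 833), (0.62, [302.0, 316.0], 1259), (0.6, [354.0, 298.0], 912)]
scene brass_ring [(0.65, [223.0, 256.0], 612)]
top arbor [(0.94, [240.0, 176.0], 2158)]
top rest [(0.79, [180.0, 236.0], 694)]
top sleeve [(0.7, [169.0, 234.0], 941)]
top wide_ring [(0.78, [362.0, 181.0], 757), (0.72, [354.0, 231.0], 805), (0.64, [310.0, 188.0], 704)]
top brass_ring [(0.68, [257.0, 249.0], 496)]
```

View pics/s1.png

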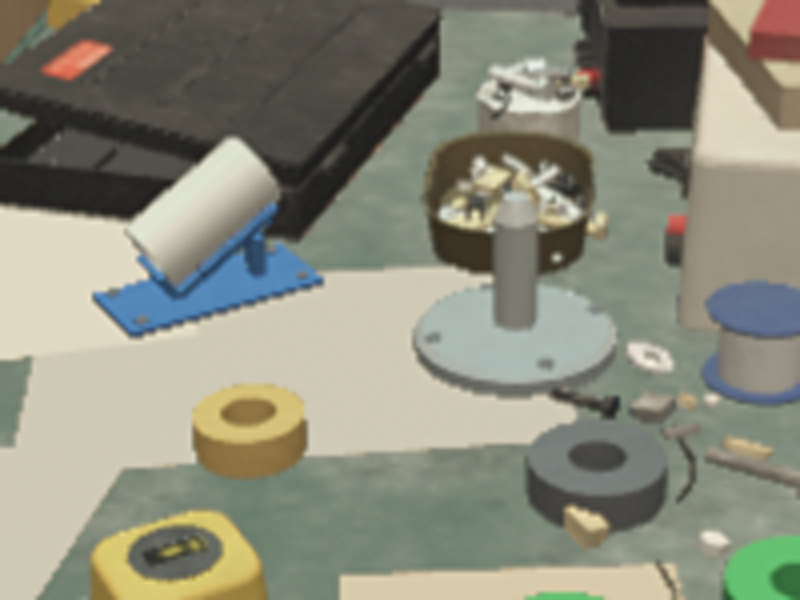

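View pics/t1.png

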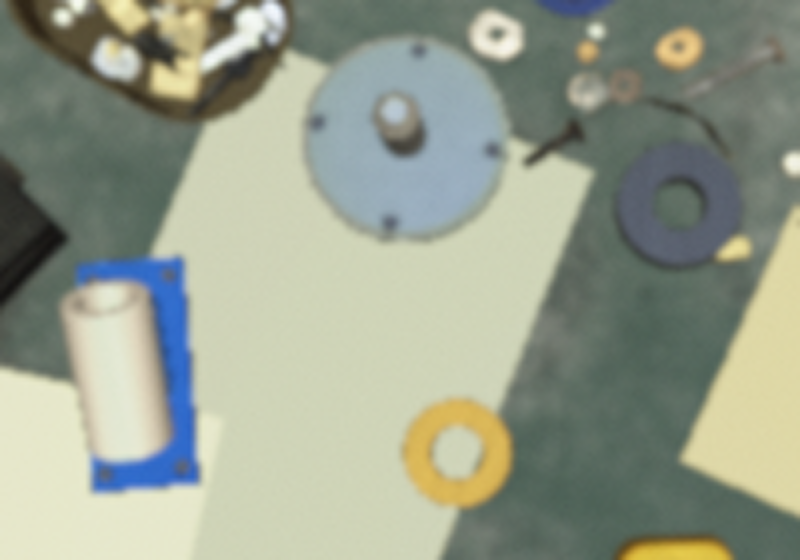

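Scene crop: the sleeve's raised end points away from the robot (+x). Dark ring is at about (309,264) with a small tan bit touching it, brass at (222,253), arbor tip at (288,199). Top crop: dark ring (309,191), brass (254,252.5), arbor tip (238,167), sleeve (168,233). The choice is confirmed as the dark ring, not green. Now I fit the models in both views.

```bash
cat >> h.py <<'E'
def disc(c,ax,rr):
    "points of circles (height,radius) along axis ax from c"
    ax=np.array(ax)/np.linalg.norm(ax);u=np.cross(ax,[.3,.9,.1]);u/=np.linalg.norm(u);v=np.cross(ax,u)
    t=np.linspace(0,2*np.pi,72,endpoint=False)[:,None]
    return np.vstack([np.array(c)+h*ax+r*(np.cos(t)*u+np.sin(t)*v) for h,r in rr])
def seg(d,m,it=6):
    k=np.ones((5,5),np.uint8);m=m.astype(np.uint8);m=cv2.morphologyEx(m,cv2.MORPH_CLOSE,np.ones((9,9),np.uint8))
    g=np.full(m.shape,cv2.GC_BGD,np.uint8);g[cv2.dilate(m,k,iterations=5)>0]=cv2.GC_PR_BGD;g[cv2.dilate(m,k)>0]=cv2.GC_PR_FGD;g[cv2.erode(m,k)>0]=cv2.GC_FGD
    cv2.setRNGSeed(1)
    cv2.grabCut(d["image"],g,None,np.zeros((1,65)),np.zeros((1,65)),it,cv2.GC_INIT_WITH_MASK)
    return ((g==1)|(g==3)).astype(np.uint8)
def hull(mask,big=4):
    b=cv2.resize(mask*255,None,fx=big,fy=big,interpolation=cv2.INTER_LINEAR)>127
    cs=cv2.findContours(b.astype(np.uint8),cv2.RETR_EXTERNAL,cv2.CHAIN_APPROX_NONE)[0]
    c=max(cs,key=cv2.contourArea)[:,0].astype(float)
    return (c+.5)/big-.5
def fit(ds,cs,model,x0,convex=True,loss="soft_l1"):
    "fit params so that projected hulls meet contours"
    def f(p):
        r=[]
        for d,c in zip(ds,cs):
            h=cv2.convexHull(proj(d,model(p)).astype(np.float32))
            pts=cv2.convexHull(c.astype(np.float32))[:,0] if convex else c[::3]
            # resample the closed curve evenly
            q=np.vstack([pts,pts[:1]]);s=np.r_[0,np.cumsum(np.linalg.norm(np.diff(q,axis=0),axis=1))];t=np.linspace(0,s[-1],120,endpoint=False)
            q=np.c_[np.interp(t,s,q[:,0]),np.interp(t,s,q[:,1])]
            r+=[cv2.pointPolygonTest(h,(float(a),float(b)),True) for a,b in q]
        return np.array(r)
    s=least_squares(f,x0,loss=loss,f_scale=.5,diff_step=1e-3,x_scale=.05)
    return s.x,np.sqrt(np.mean(f(s.x)**2))
E
cat > m.py <<'E'
from h import *
import pickle
S,T=pickle.load(open("im.pkl","rb"))
robot.get_image("scene");robot.get_image("top")
def pick(n,t,xy):
    r=min(robot.regions_of(n,t),key=lambda r:np.hypot(*(np.array(r["xy"])-xy))); return r["mask"]
o={}
vis={"scene":S["image"].copy(),"top":T["image"].copy()}
def do(t,sx,tx,model,x0):
    cs=[]
    for n,d,xy in(("scene",S,sx),("top",T,tx)):
        c=hull(seg(d,pick(n,t,xy)));cs.append(c)
    p,e=fit([S,T],cs,model,x0);print(t,np.round(p,4),"both rms px",round(e,2))
    for d,c,k in((S,cs[0],"scene"),(T,cs[1],"top")):
        if len(x0)==3:
            q,e=fit([d],[c],lambda v:model([*v,p[2]]),p[:2]);print("   ",k,np.round(q,4),round(e,2))
        cv2.polylines(vis[k],[np.int32(cv2.convexHull(proj(d,model(p)).astype(np.float32)))],True,(0,0,255),1)
    o[t]=p
do("wide_ring",(309,264),(309,191),lambda p:disc(p,[0,0,1],[(0,.033),(.022,.033)]),[.5,-.44,0.])
do("brass_ring",(222,256),(254,252),lambda p:disc(p,[0,0,1],[(0,.028),(.022,.028)]),[.4,-.33,0.])
do("arbor",(288,234),(240,176),lambda p:disc(p,[0,0,1],[(0,.055),(.005,.055),(.016,.036),(.078,.012),(.09,.006)]),[.55,-.3,0.])
def sl(p): # mid, heading, elevation
    a=np.array([np.cos(p[3])*np.cos(p[4]),np.sin(p[3])*np.cos(p[4]),np.sin(p[4])]);return disc(p[:3],a,[(-.04,.022),(.04,.022)])
do("sleeve",(211,202),(169,234),sl,[.43,-.16,.052,0.,.52])
pickle.dump(o,open("o.pkl","wb"))
a=np.hstack([cv2.resize(vis["scene"][150:300,170:350],None,fx=2.2,fy=2.2),cv2.resize(vis["top"][140:290,140:320],None,fx=2.2,fy=2.2)]);cv2.imwrite("pics/fit.png",a)
print(robot.state()["time_s"])
E
python3 m.py
```

```text
wide_ring [ 5.304e-01 -4.491e-01  5.000e-04] both rms px 4.54
    scene [ 0.5308 -0.4509] 3.01
    top [ 0.5282 -0.4435] 5.23
brass_ring [ 0.3915 -0.3441  0.0024] both rms px 0.39
    scene [ 0.392  -0.3439] 0.4
    top [ 0.3912 -0.344 ] 0.32Traceback (most recent call last):
  File "m.py", line 21, in <module>
    do("arbor",(288,234),(240,176),lambda p:disc(p,[0,0,1],[(0,.055),(.005,.055),(.016,.036),(.078,.012),(.09,.006)]),[.55,-.3,0.])
    ~~^^^^^^^^^^^^^^^^^^^^^^^^^^^^^^^^^^^^^^^^^^^^^^^^^^^^^^^^^^^^^^^^^^^^^^^^^^^^^^^^^^^^^^^^^^^^^^^^^^^^^^^^^^^^^^^^^^^^^^^^^^^^^
  File "m.py", line 12, in do
    c=hull(seg(d,pick(n,t,xy)));cs.append(c)
                 ~~~~^^^^^^^^
  File "m.py", line 6, in pick
    r=min(robot.regions_of(n,t),key=lambda r:np.hypot(*(np.array(r["xy"])-xy))); return r["mask"]
ValueError: min() iterable argument is empty
```

```bash
cat > m.py <<'E'
from h import *
import pickle
S,T=pickle.load(open("im.pkl","rb"))
o={}
vis={"scene":S["image"].copy(),"top":T["image"].copy()}
def seg2(d,P,parts):
    m=np.zeros((420,560),np.uint8)
    for a in parts: cv2.fillConvexPoly(m,np.int32(np.round(cv2.convexHull(proj(d,P(a)).astype(np.float32)))),1)
    k=np.ones((3,3),np.uint8)
    g=np.full(m.shape,cv2.GC_BGD,np.uint8);g[cv2.dilate(m,k,iterations=3)>0]=cv2.GC_PR_BGD;g[m>0]=cv2.GC_PR_FGD;g[cv2.erode(m,k,iterations=3)>0]=cv2.GC_FGD
    x,y,w,h=cv2.boundingRect(m);r=np.s_[max(y-15,0):y+h+15,max(x-15,0):x+w+15]
    im=np.ascontiguousarray(d["image"][r]);gg=np.ascontiguousarray(g[r]);cv2.setRNGSeed(1)
    cv2.grabCut(im,gg,None,np.zeros((1,65)),np.zeros((1,65)),5,cv2.GC_INIT_WITH_MASK)
    g[:]=0;g[r]=gg&1
    return g
def do(t,model,parts,x0):
    p=np.array(x0)
    for it in range(3):
        cs=[hull(seg2(d,lambda a:model(p,a),parts)) for d in(S,T)]
        p,e=fit([S,T],cs,lambda p:np.vstack([model(p,a) for a in parts]),p)
    print(t,np.round(p,4),"both rms px",round(e,2))
    for d,c,k in((S,cs[0],"scene"),(T,cs[1],"top")):
        if len(x0)==3:
            q,e=fit([d],[c],lambda v:np.vstack([model([*v,0],a) for a in parts]),p[:2]);print("   ",k,"z=0:",np.round(q,4),round(e,2))
        for a in parts: cv2.polylines(vis[k],[np.int32(np.round(cv2.convexHull(proj(d,model(p,a)).astype(np.float32))))],True,(0,0,255),1)
    o[t]=p
up=lambda p,a:disc(p,[0,0,1],a)
w=onplane(T,(309.25,190.9),.022);b=onplane(T,(253.9,252.6),.022);f=onplane(T,(238.4,166.6),.09)
do("wide_ring",up,[[(0,.033),(.022,.033)]],[w[0],w[1],0.])
do("brass_ring",up,[[(0,.028),(.022,.028)]],[b[0],b[1],0.])
do("arbor",up,[[(0,.055),(.005,.055),(.016,.036)],[(.016,.012),(.078,.012),(.09,.006)]],[f[0],f[1],0.])
def sl(p,a): # mid, heading, elevation
    ax=np.array([np.cos(p[3])*np.cos(p[4]),np.sin(p[3])*np.cos(p[4]),np.sin(p[4])]);return disc(p[:3],ax,a)
s=onplane(T,(168.5,233),.055)
do("sleeve",sl,[[(-.04,.022),(.04,.022)]],[s[0],s[1],.052,0.05,.52])
pickle.dump(o,open("o.pkl","wb"))
a=np.hstack([cv2.resize(vis["scene"][150:300,170:350],None,fx=2.2,fy=2.2),cv2.resize(vis["top"][140:290,140:320],None,fx=2.2,fy=2.2)]);cv2.imwrite("pics/fit.png",a)
print("arbor tip hand tri",tri(S,(160+(515.5)/4-.4,150+196/4-.4),T,(238.4,166.6)))
print(robot.state()["time_s"])
E
python3 m.py
```

```text
wide_ring [ 0.5208 -0.4563  0.0053] both rms px 1.14
    scene z=0: [ 0.5255 -0.4501] 1.59
    top z=0: [ 0.5206 -0.4562] 0.55
brass_ring [ 0.3913 -0.3443  0.0027] both rms px 0.41
    scene z=0: [ 0.3932 -0.34  ] 0.38
    top z=0: [ 0.3909 -0.3441] 0.31
arbor [ 0.5545 -0.3139  0.0059] both rms px 0.89
    scene z=0: [ 0.559  -0.3054] 1.31
    top z=0: [ 0.5554 -0.3134] 0.58
sleeve [ 0.4302 -0.1762  0.053   0.1081  0.4658] both rms px 0.95
arbor tip hand tri (array([ 0.55558745, -0.31400634,  0.09240025]), np.float64(0.00044680168105920207))
4.85
```

View pics/fit.png

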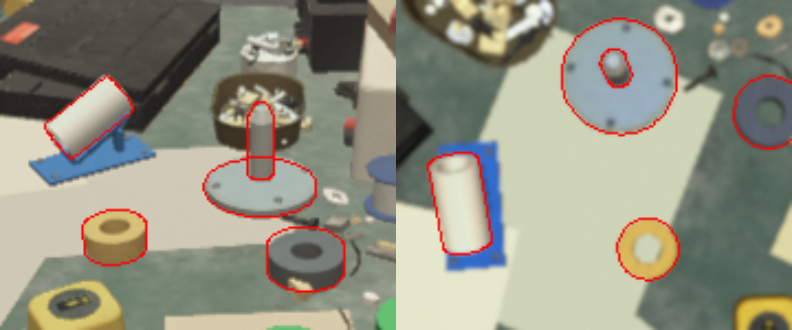

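Fits agree with the picture to about 1 px, and the scene camera reads roughly 2–3 mm high. The wide ring's top-view fit is good. The scene fit of its lower edge is spoiled by the tan bit, so I'll use the top view for x and y. Next I check the sleeve's pose, the case's corner and whether the arm can reach.

```bash
cat >> h.py <<'E'
def tool(yaw,tilt):
    "tool down, closing axis at yaw in the bench plane; tilted about closing axis: tilt>0 moves the gripper body towards heading yaw-90deg"
    c=np.array([np.cos(yaw),np.sin(yaw),0]);h=np.array([np.sin(yaw),-np.cos(yaw),0])
    z=-np.cos(tilt)*np.array([0,0,1])-np.sin(tilt)*h
    return R.from_matrix(np.c_[np.cross(c,z),c,z])
def tcp(g,r,dep=None): return np.array(g)+r.as_matrix()[:,2]*(robot.grip_depth if dep is None else dep)
E
python3 - <<'E'
from h import *
import pickle,m
S,T=m.S,m.T
foot=[onplane(T,(140+(x+.5)/4-.5,140+(y+.5)/4-.5),.006) for x,y in((78,265),(184,258),(199,484),(92,492))]
print("foot",np.round(np.mean(foot,0),4),[round(np.linalg.norm(foot[i]-foot[i-1]),4) for i in range(4)], np.degrees(np.arctan2(*(foot[0]+foot[1]-foot[2]-foot[3])[[1,0]])))
c=lambda x,y:(160+(x+.5)/4-.5,150+(y+.5)/4-.5)
mod=lambda v:m.sl([v[0],v[1],.052,v[2],np.pi/6],[(-.04,.022),(.04,.022)])
for d,k in((T,"top"),(S,"scene")):
    x=[.43,-.172,.09]
    for i in range(3):
        h_=hull(m.seg2(d,lambda a:mod(x),[0])); x,e=fit([d],[h_],mod,x)
    print("sleeve",k,np.round(x,4),e)
print("case corner bottom z0",onplane(S,c(297,238),0),"top",tri(S,c(290,178),T,(156,199)))
print(tri(S,c(440,12),T,(55,97)),tri(S,c(290,178),T,(153,197)))
h=.085
for tilt in(0,15,30):
  for flip in(0,np.pi):
    for st in(0,):
        r=tool(h+np.pi/2,np.radians(tilt)); r=r*R.from_rotvec([0,0,flip])
        P=tcp([.43,-.176,.052],r); j=robot.solve_ik(P,r.as_quat()); j2=robot.solve_ik(P+[0,0,.1],r.as_quat())
        print(tilt,flip,None if j is None else np.round(j,2),None if j2 is None else np.round(j2,2))
E
```

```text
wide_ring [ 0.5208 -0.4563  0.0053] both rms px 1.14
    scene z=0: [ 0.5255 -0.4501] 1.59
    top z=0: [ 0.5206 -0.4562] 0.55
brass_ring [ 0.3913 -0.3443  0.0027] both rms px 0.41
    scene z=0: [ 0.3932 -0.34  ] 0.38
    top z=0: [ 0.3909 -0.3441] 0.31
arbor [ 0.5545 -0.3139  0.0059] both rms px 0.89
    scene z=0: [ 0.559  -0.3054] 1.31
    top z=0: [ 0.5554 -0.3134] 0.58
sleeve [ 0.4302 -0.1762  0.053   0.1081  0.4658] both rms px 0.95
arbor tip hand tri (array([ 0.55558745, -0.31400634,  0.09240025]), np.float64(0.00044680168105920207))
4.85
foot [ 0.4296 -0.177   0.006 ] [np.float64(0.1181), np.float64(0.0553), np.float64(0.1177), np.float64(0.0552)] 5.550580979948109
sleeve top [ 0.4286 -0.1759  0.0642] 0.6342797387527656
sleeve scene [ 0.4309 -0.1753  0.2448] 1.1846807807844955
case corner bottom z0 [ 0.50551261 -0.12632901  0.        ] top (array([ 0.49528057, -0.14772678,  0.05057048]), np.float64(0.0007720997996449234))
(array([0.69866574, 0.06185483, 0.05940955]), np.float64(0.0014280089103331584)) (array([ 0.49889314, -0.14042831,  0.04706276]), np.float64(0.0023066003443525935))
0 0 [ 0.83  0.41 -0.68  2.18  0.42  0.68  1.52] [ 0.81  0.22 -0.62  2.11  0.17  0.86  1.74]
0 3.141592653589793 [ 0.93  0.45 -0.8   2.17  0.5   0.71 -1.7 ] [ 1.02  0.27 -0.87  2.1   0.27  0.89 -1.49]
15 0 [ 0.79  0.57 -0.74  2.    0.49  1.04  1.41] [ 0.8   0.4  -0.73  1.94  0.33  1.18  1.55]
15 3.141592653589793 [ 0.91  0.63 -0.91  2.    0.59  1.1  -1.82] [ 0.9   0.44 -0.87  1.94  0.39  1.21 -1.65]
30 0 [ 0.73  0.74 -0.77  1.83  0.52  1.36  1.34] [ 0.75  0.59 -0.79  1.79  0.42  1.49  1.43]
30 3.141592653589793 [ 0.67  0.71 -0.68  1.84  0.48  1.33 -1.75] [ 0.7   0.57 -0.73  1.79  0.39  1.47 -1.68]
```

```bash
cat >> h.py <<'E'
def best(P,r,follow=[]):
    "of the two half-turn grasps, the one with the least joint travel; all follow-on poses must be reachable"
    q=robot.state()["joint_pos"];o=[]
    for f in(0,np.pi):
        s=r*R.from_rotvec([0,0,f]);j=robot.solve_ik(P,s.as_quat())
        if j is not None: o.append((np.abs(np.array(j)-q).max(),s))
    return min(o,key=lambda t:t[0])[1]
def st(msg=""):
    s=robot.state();print(msg,"t",round(s["time_s"],2),"tcp",np.round(s["eef_pos"],4),"F",np.round(s["wrist_force"],1),"gap",round(s["finger_gap"],4),"grip",round(float(s["grip_force"]),1));return s
E
python3 - <<'E'
from h import *
h=.085; g=np.array([.4294,-.1765,.052])
r=tool(h+np.pi/2,np.pi/6); P=tcp(g,r); back=-r.as_matrix()[:,2]
r=best(P+.09*back,r)
stand=np.array([.45,-.255,.041])
# same wrist after turning 60 deg about the closing axis
ax=np.array([-np.sin(h),np.cos(h),0]); r2=R.from_rotvec(-ax*np.pi/3)*r
print("tool z after",np.round(r2.as_matrix()[:,2],2)); assert r2.as_matrix()[2,2]<-.8
Q=tcp(stand,r2);print(robot.solve_ik(Q,r2.as_quat()),robot.solve_ik(Q+[0,0,.06],r2.as_quat()))
robot.move_pose(P+.09*back,r.as_quat());st("pre")
robot.movel(P,max_speed=.12);st("at")
robot.close(25);st("closed")
robot.movel(P+[0,0,.08],max_speed=.15);st("up")
robot.move_pose(Q+[0,0,.05],r2.as_quat());st("over")
d=robot.get_image("scene");cv2.imwrite("pics/s2.png",np.hstack([cv2.resize(d["image"][130:290,160:330],None,fx=2.3,fy=2.3),cv2.resize(robot.get_image("top")["image"][140:300,140:310],None,fx=2.3,fy=2.3)]))
E
```

```text
tool z after [ 0.5   0.04 -0.87]
[ 1.53458867  0.61840611 -1.0901874   2.34795633  1.33975992  0.20345549
 -2.12886186] [ 1.41533658  0.35051708 -0.90538473  2.3255781  -0.267482    0.18255082
 -0.63360261]
pre t 6.58 tcp [ 0.4656 -0.1727  0.1147] F [-0.8  0.7  0.3] gap 0.0937 grip 0.0
at t 7.48 tcp [ 0.4207 -0.1772  0.0362] F [ 0.5 -0.7 -0.5] gap 0.0942 grip 0.0
closed t 8.31 tcp [ 0.42   -0.1771  0.0358] F [-1.5  2.7  1.6] gap 0.0439 grip 24.9
up t 8.99 tcp [ 0.4197 -0.1775  0.1152] F [-0.4  0.2 -1.9] gap 0.0441 grip 25.0
over t 10.22 tcp [ 0.4597 -0.2539  0.0746] F [ 0.   0.1 -1.2] gap 0.0437 grip 24.7
```

View pics/s2.png

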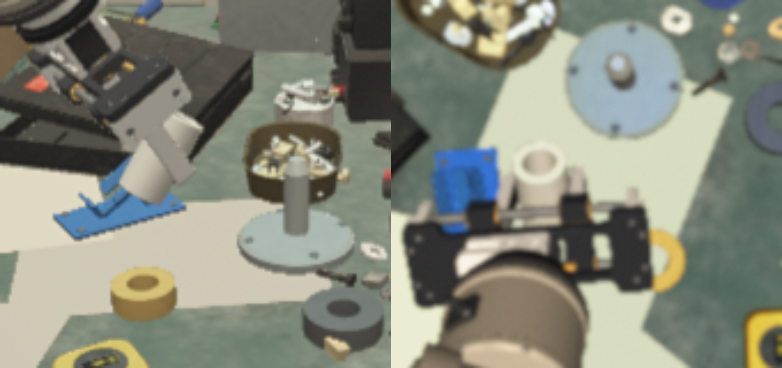

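The scene crop shows the sleeve held but still leaning, with its top toward +x. The top crop shows its open upper end at about (205,212). It has turned in the pads, so I measure the lean before mending it.

```bash
python3 - <<'E'
from h import *
s=st();r=R.from_quat(s["orientation"]);mid=s["eef_pos"]-r.as_matrix()[:,2]*robot.grip_depth;print("mid",mid)
S=robot.get_image("scene");T=robot.get_image("top")
uv=np.array([140+(540-391)/2.3,140+165/2.3])
yc=r.as_matrix()[:,1];hx=np.cross(yc,[0,0,1]);hx*=np.sign(hx[0])
for f in range(-10,71,10):
    a=np.sin(np.radians(f))*hx+np.array([0,0,np.cos(np.radians(f))])
    print(f,"top end px",np.round(proj(T,mid+.04*a),1),"scene top/bot",np.round(proj(S,np.array([mid+.04*a,mid-.04*a])),1).tolist())
print("obs",uv,"scene obs: top ~",160+190/2.3,130+130/2.3,"bot",160+148/2.3,130+185/2.3)
for dt in range(0,70,10):
  for yaw in np.radians([0,30,60,90,120,150]):
   pass
# reach table: tilt back by t, at several yaws
for t in(-30,-45,-60,-70):
  for y in range(-30,31,15):
    rr=tool(np.arctan2(-.3,.47)+np.radians(y)+np.pi/2,np.radians(t))
    for f in(0,np.pi):
      q=rr*R.from_rotvec([0,0,f]);ok=[robot.solve_ik(tcp([.47,-.27,z],q),q.as_quat()) is not None for z in(.041,.1)]
      print(t,y,round(f,1),ok,end=" | ")
  print()
E
```

```text
t 10.32 tcp [ 0.4601 -0.2537  0.0748] F [-0.2 -0.8 -1.4] gap 0.044 grip 24.7
mid [ 0.45078311 -0.25452456  0.09103464]
-10 top end px [[203.2 223.2]] scene top/bot [[226.9, 181.6], [234.7, 214.6]]
0 top end px [[202.9 219.4]] scene top/bot [[229.9, 180.7], [231.9, 215.6]]
10 top end px [[202.7 215.6]] scene top/bot [[233.0, 180.3], [228.9, 216.2]]
20 top end px [[202.7 212. ]] scene top/bot [[235.9, 180.4], [226.0, 216.2]]
30 top end px [[202.7 208.7]] scene top/bot [[238.7, 181.1], [223.2, 215.6]]
40 top end px [[202.8 205.8]] scene top/bot [[241.2, 182.3], [220.6, 214.6]]
50 top end px [[203.1 203.5]] scene top/bot [[243.4, 184.0], [218.3, 213.0]]
60 top end px [[203.4 201.6]] scene top/bot [[245.1, 186.2], [216.4, 211.0]]
70 top end px [[203.8 200.4]] scene top/bot [[246.5, 188.6], [214.9, 208.6]]
obs [204.7826087  211.73913043] scene obs: top ~ 242.60869565217394 186.52173913043478 bot 224.34782608695653 210.43478260869566
-30 -30 0 [True, True] | -30 -30 3.1 [True, True] | -30 -15 0 [True, True] | -30 -15 3.1 [True, False] | -30 0 0 [True, True] | -30 0 3.1 [True, False] | -30 1
[... 206 characters left out ...]
5 0 0 [False, False] | -45 0 3.1 [False, False] | -45 15 0 [False, False] | -45 15 3.1 [False, False] | -45 30 0 [True, True] | -45 30 3.1 [False, False] | 
-60 -30 0 [True, False] | -60 -30 3.1 [False, False] | -60 -15 0 [False, False] | -60 -15 3.1 [False, False] | -60 0 0 [False, False] | -60 0 3.1 [False, False] | -60 15 0 [False, False] | -60 15 3.1 [False, False] | -60 30 0 [False, False] | -60 30 3.1 [False, False] | 
-70 -30 0 [False, False] | -70 -30 3.1 [False, False] | -70 -15 0 [False, False] | -70 -15 3.1 [False, False] | -70 0 0 [False, False] | -70 0 3.1 [False, False] | -70 15 0 [False, False] | -70 15 3.1 [False, False] | -70 30 0 [False, False] | -70 30 3.1 [False, False] |
```

```bash
python3 - <<'E'
from h import *
s=st();q0=s["joint_pos"]
o=[]
for t in(-44,-48,-52):
  for hd in range(-10,41,10):
    for x,y in((.46,-.255),(.475,-.25),(.48,-.235)):
      for f in(0,np.pi):
        q=tool(np.radians(hd)+np.pi/2,np.radians(t))*R.from_rotvec([0,0,f])
        js=[robot.solve_ik(tcp([x,y,z],q),q.as_quat()) for z in(.044,.075,.12)]
        if all(j is not None for j in js): o.append((t,hd,x,y,round(f,1),round(np.abs(js[2]-q0).max(),2),round(np.abs(js[0]-js[2]).max(),2)))
for a in sorted(o,key=lambda a:a[5]+a[6])[:14]:print(a)
E
```

```text
t 10.43 tcp [ 0.46   -0.2536  0.0747] F [ 0.7  0.3 -1.9] gap 0.044 grip 24.7
(-52, 40, 0.48, -0.235, 0, np.float64(1.35), np.float64(0.16))
(-52, 40, 0.46, -0.255, 0, np.float64(1.36), np.float64(0.16))
(-52, 40, 0.475, -0.25, 0, np.float64(1.36), np.float64(0.16))
(-52, 30, 0.46, -0.255, 0, np.float64(1.34), np.float64(0.19))
(-52, 30, 0.475, -0.25, 0, np.float64(1.35), np.float64(0.19))
(-44, 40, 0.475, -0.25, 3.1, np.float64(1.31), np.float64(0.24))
(-44, 40, 0.46, -0.255, 3.1, np.float64(1.33), np.float64(0.23))
(-44, 40, 0.48, -0.235, 3.1, np.float64(1.32), np.float64(0.24))
(-52, 30, 0.48, -0.235, 0, np.float64(1.35), np.float64(0.21))
(-48, 40, 0.46, -0.255, 0, np.float64(1.41), np.float64(0.16))
(-48, 40, 0.48, -0.235, 0, np.float64(1.41), np.float64(0.16))
(-48, 40, 0.475, -0.25, 0, np.float64(1.42), np.float64(0.16))
(-48, 30, 0.46, -0.255, 0, np.float64(1.41), np.float64(0.19))
(-48, 30, 0.475, -0.25, 0, np.float64(1.41), np.float64(0.19))
```

```bash
python3 - <<'E'
from h import *
s=st();r=R.from_quat(s["orientation"]);M=r.as_matrix()
hx=np.cross(M[:,1],[0,0,1]);hx*=np.sign(hx[0])
ph=np.radians(25);a=M.T@(np.sin(ph)*hx+[0,0,np.cos(ph)])
o=[]
for t in(-52,-48,-44):
  for hd in range(-10,61,10):
    for f in(0,np.pi):
        q=tool(np.radians(hd)+np.pi/2,np.radians(t))*R.from_rotvec([0,0,f])
        if (q.as_matrix()@a)[2]<.9: continue
        js=[robot.solve_ik(tcp([.46,-.255,z],q),q.as_quat()) for z in(.044,.075,.12)]
        if all(j is not None for j in js): o.append((t,hd,f,round(np.abs(js[2]-s["joint_pos"]).max(),2),round(np.abs(js[0]-js[2]).max(),2)));print(o[-1])
E
```

```text
t 10.43 tcp [ 0.46   -0.2536  0.0747] F [ 0.7  0.3 -1.9] gap 0.044 grip 24.7
(-52, 30, 3.141592653589793, np.float64(1.65), np.float64(0.22))
(-52, 40, 3.141592653589793, np.float64(1.51), np.float64(0.21))
(-52, 50, 3.141592653589793, np.float64(1.46), np.float64(0.19))
(-52, 60, 3.141592653589793, np.float64(1.45), np.float64(0.16))
(-48, 30, 3.141592653589793, np.float64(1.52), np.float64(0.22))
(-48, 40, 3.141592653589793, np.float64(1.43), np.float64(0.22))
(-48, 50, 3.141592653589793, np.float64(1.4), np.float64(0.19))
(-48, 60, 3.141592653589793, np.float64(1.41), np.float64(0.17))
(-44, 30, 3.141592653589793, np.float64(1.38), np.float64(0.25))
(-44, 40, 3.141592653589793, np.float64(1.33), np.float64(0.23))
(-44, 50, 3.141592653589793, np.float64(1.33), np.float64(0.2))
(-44, 60, 3.141592653589793, np.float64(1.36), np.float64(0.17))
```

```bash
python3 - <<'E'
from h import *
s=st();r=R.from_quat(s["orientation"])
robot.movel(s["eef_pos"]+[0,0,.06],max_speed=.15)
q=tool(np.radians(45)+np.pi/2,np.radians(-52))*R.from_rotvec([0,0,np.pi])
robot.move_pose(tcp([.46,-.255,.11],q),q.as_quat());st("hover")
S=robot.get_image("scene");T=robot.get_image("top")
mid=robot.state()["eef_pos"]-R.from_quat(robot.state()["orientation"]).as_matrix()[:,2]*robot.grip_depth
c=proj(S,mid)[0].astype(int);e=proj(T,mid)[0].astype(int);print(c,e,mid)
cr=lambda d,c:cv2.resize(d["image"][c[1]-40:c[1]+40,c[0]-40:c[0]+40],None,fx=5,fy=5,interpolation=cv2.INTER_CUBIC)
cv2.imwrite("pics/s3.png",np.hstack([cr(S,c),cr(T,e)]))
M=q.as_matrix();h=np.array([np.cos(.785),np.sin(.785),0])
for f in(-10,0,10,20):
    a=np.sin(np.radians(f))*h+np.array([0,0,np.cos(np.radians(f))])
    v=proj(S,np.array([mid+.04*a,mid-.04*a]));print(f,"scene top/bot in crop",np.round((v-c+40)*5).tolist(),"top-end in top crop",np.round((proj(T,mid+.04*a)-e+40)*5+[400,0]).tolist())
E
```

```text
t 10.43 tcp [ 0.46   -0.2536  0.0747] F [ 0.7  0.3 -1.9] gap 0.044 grip 24.7
hover t 12.05 tcp [ 0.4706 -0.2438  0.0982] F [ 0.3 -0.6 -2.2] gap 0.0439 grip 24.7
[234 189] [204 215] [ 0.46007583 -0.25445491  0.1102108 ]
-10 scene top/bot in crop [[192.0, 118.0], [214.0, 280.0]] top-end in top crop [[601.0, 206.0]]
0 scene top/bot in crop [[198.0, 111.0], [207.0, 288.0]] top-end in top crop [[587.0, 192.0]]
10 scene top/bot in crop [[205.0, 106.0], [201.0, 293.0]] top-end in top crop [[574.0, 178.0]]
20 scene top/bot in crop [[211.0, 105.0], [195.0, 296.0]] top-end in top crop [[562.0, 165.0]]
```

View pics/s3.png

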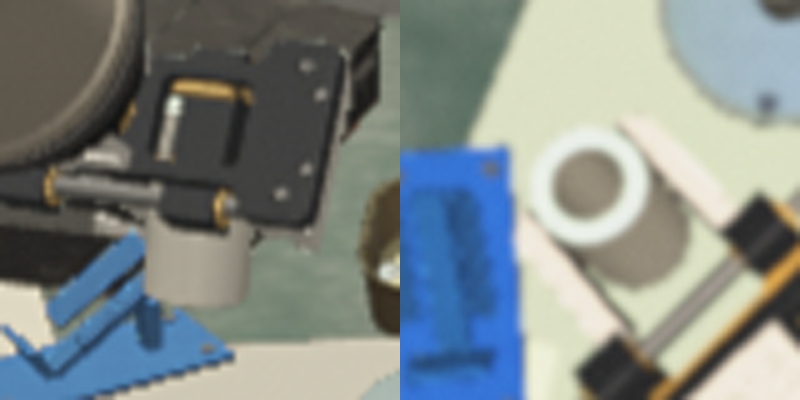

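The top crop shows the sleeve's end ring at about (590,186), which puts it within about 3° of upright. I shift it a little away from the rest, lower it to contact and let go.

```bash
python3 - <<'E'
from h import *
q=R.from_quat(robot.state()["orientation"])
g=[.463,-.268]
print([robot.solve_ik(tcp([*g,z],q),q.as_quat()) is not None for z in(.036,.05,.08,.11)])
robot.movel(tcp([*g,.05],q),max_speed=.1);st("near")
print(robot.movel(tcp([*g,.034],q),max_speed=.02,until_force=5));s=st("touch")
print("mid z",s["eef_pos"]-q.as_matrix()[:,2]*robot.grip_depth)
robot.close(6);robot.movel(s["eef_pos"]-[0,0,.001],max_speed=.02,until_force=8);st("seat")
robot.gripper_open();st("open")
robot.movel(robot.state()["eef_pos"]-q.as_matrix()[:,2]*.07,max_speed=.15);st("away")
E
```

```text
[True, True, True, True]
near t 12.92 tcp [ 0.4737 -0.2573  0.0386] F [-0.   0.3 -1.8] gap 0.0441 grip 24.7
True
touch t 13.41 tcp [ 0.4736 -0.2575  0.0308] F [-2.9 -1.1  8.4] gap 0.0437 grip 24.8
mid z [ 0.46311878 -0.2679864   0.04242205]
seat t 13.88 tcp [ 0.4737 -0.2574  0.03  ] F [-2.5 -1.1  5.9] gap 0.0442 grip 6.0
open t 14.78 tcp [ 0.4736 -0.2575  0.0298] F [-0.1  0.2  0.4] gap 0.0939 grip 0.0
away t 15.39 tcp [ 0.4347 -0.2961  0.0728] F [ 0.5 -0.6  0.2] gap 0.0942 grip 0.0
```

```bash
python3 - <<'E'
from h import *
import m
up=robot.state()["eef_pos"];
w=np.array([.5206,-.4562])
r=best([*w,.10],tool(np.pi/2,0)); print([robot.solve_ik(p,r.as_quat()) is not None for p in([*w,.1],[*w,.004],[.555,-.3135,.14],[.555,-.3135,.02])])
robot.movel(up+[0,0,.08],max_speed=.2)
robot.move_pose([*w,.10],r.as_quat());st("pre")
T=robot.get_image("top");S=robot.get_image("scene")
for d,n in((T,"top"),(S,"scene")):
    x=np.array([.463,-.268])
    mod=lambda v:disc([*v,0],[0,0,1],[(0,.022),(.08,.022)])
    for i in range(3): x,e=fit([d],[hull(m.seg2(d,lambda a:mod(x),[0]))],mod,x)
    print("sleeve",n,np.round(x,4),round(e,2))
cv2.imwrite("pics/s4.png",np.hstack([cv2.resize(S["image"][140:300,160:340],None,fx=2.2,fy=2.2),cv2.resize(T["image"][120:280,140:320],None,fx=2.2,fy=2.2)]))
E
```

```text
wide_ring [ 0.5208 -0.4563  0.0053] both rms px 1.14
    scene z=0: [ 0.5255 -0.4501] 1.59
    top z=0: [ 0.5206 -0.4562] 0.55
brass_ring [ 0.3913 -0.3443  0.0027] both rms px 0.41
    scene z=0: [ 0.3932 -0.34  ] 0.38
    top z=0: [ 0.3909 -0.3441] 0.31
arbor [ 0.5545 -0.3139  0.0059] both rms px 0.89
    scene z=0: [ 0.559  -0.3054] 1.31
    top z=0: [ 0.5554 -0.3134] 0.58
sleeve [ 0.4302 -0.1762  0.053   0.1081  0.4658] both rms px 0.95
arbor tip hand tri (array([ 0.55558745, -0.31400634,  0.09240025]), np.float64(0.00044680168105920207))
15.3917
[True, True, True, True]
pre t 17.32 tcp [ 0.5194 -0.4561  0.0987] F [-0.1  0.5  0.2] gap 0.0942 grip 0.0
sleeve top [ 0.453  -0.2763] 0.64
sleeve scene [ 0.4547 -0.2715] 0.94
```

View pics/s4.png

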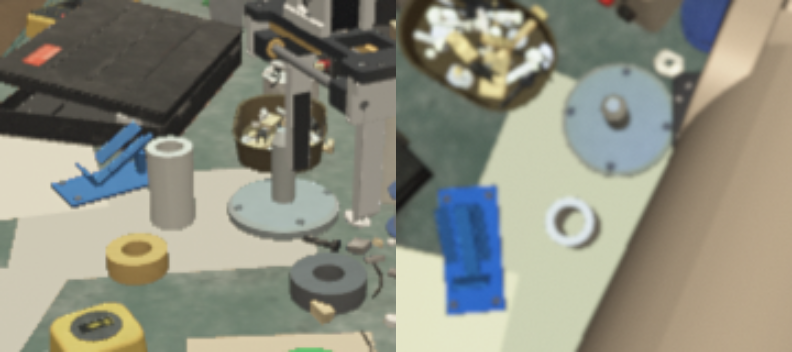

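The scene crop shows the sleeve standing upright at about (238,226) full-frame, clear of the arbor. Next is the wide ring.

```bash
python3 - <<'E'
from h import *
w=np.array([.5206,-.4562])
print(robot.movel([*w,.004],max_speed=.12,until_force=15));st("at ring")
robot.close(30);s=st("closed")
if .06<s["finger_gap"]<.07:
    robot.movel([*w,.12],max_speed=.2);st("up")
    a=np.array([.5553,-.3135])
    robot.movel([*a,.118],max_speed=.2);st("over")
    print(robot.movel([*a,.10],max_speed=.06,until_force=8));st()
    print(robot.movel([*a,.0195],max_speed=.04,until_force=8));s=st("down");print(np.round(s["torque"],2))
E
```

```text
False
at ring t 18.38 tcp [ 0.5211 -0.4565  0.0047] F [ 0.5 -0.6  0.2] gap 0.094 grip 0.0
closed t 18.95 tcp [ 0.5207 -0.4563  0.0042] F [-1.   0.1  3. ] gap 0.0646 grip 29.9
up t 19.68 tcp [ 0.5198 -0.4558  0.1186] F [-0.4 -0.2 -5. ] gap 0.064 grip 29.8
over t 20.57 tcp [ 0.5548 -0.3149  0.1177] F [-0.4 -1.1 -4.2] gap 0.0642 grip 29.8
False
 t 21.02 tcp [ 0.555  -0.3136  0.0994] F [-0.1  0.6 -4.1] gap 0.064 grip 29.8
True
down t 22.92 tcp [ 0.5553 -0.3135  0.0202] F [-1.5  0.5  7.2] gap 0.0645 grip 29.8
[ 0.07  0.22 -0.02]
```

```bash
python3 - <<'E'
from h import *
a=np.array([.5553,-.3135]); b=np.array([.3910,-.3441])
robot.gripper_open();st("open")
robot.movel([*a,.16],max_speed=.2)
# closing axis square to the line brass-sleeve
yaw=np.arctan2(-.276+.344,.453-.391)+np.pi/2
for y in(yaw,yaw-.4,yaw+.4,np.pi/2,0):
    r=best([*b,.12],tool(y,0)) if robot.solve_ik([*b,.12],tool(y,0).as_quat()) is not None or robot.solve_ik([*b,.12],(tool(y,0)*R.from_rotvec([0,0,np.pi])).as_quat()) is not None else None
    if r is None: continue
    ok=[robot.solve_ik(p,r.as_quat()) is not None for p in([*b,.12],[*b,.004],[*b,.14],[*a,.14],[*a,.04])];print(y,ok)
    if all(ok): break
robot.move_pose([*b,.12],r.as_quat());st("pre")
S=robot.get_image("scene");T=robot.get_image("top");print(r.as_quat())
cv2.imwrite("pics/s5.png",np.hstack([cv2.resize(S["image"][140:300,160:340],None,fx=2.2,fy=2.2),cv2.resize(T["image"][120:280,140:320],None,fx=2.2,fy=2.2)]))
E
```

```text
open t 23.57 tcp [ 0.5543 -0.313   0.0189] F [-0.5 -0.4  0.3] gap 0.094 grip 0.0
2.4023156062068556 [True, True, True, True, True]
pre t 25.38 tcp [ 0.3916 -0.3439  0.1197] F [ 0.3 -0.1  0.4] gap 0.094 grip 0.0
[0.91480978 0.40388497 0.         0.        ]
```

View pics/s5.png

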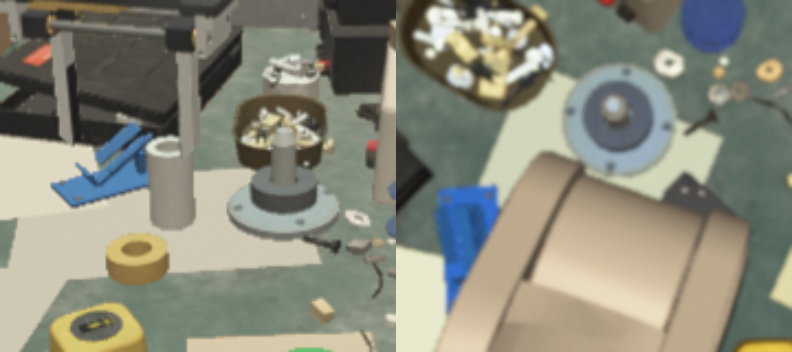

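Wide ring lies flat on the flange (crop (284,187)) and the sleeve is still standing. Next is the brass ring.

```bash
python3 - <<'E'
from h import *
a=np.array([.5553,-.3135]); b=np.array([.3910,-.3441])
print(robot.movel([*b,.004],max_speed=.12,until_force=15));st("at ring")
robot.close(30);s=st("closed")
if .05<s["finger_gap"]<.058:
    robot.movel([*b,.13],max_speed=.2);st("up")
    robot.movel([*a,.125],max_speed=.2);st("over")
    print(robot.movel([*a,.10],max_speed=.06,until_force=8));st()
    print(robot.movel([*a,.0405],max_speed=.04,until_force=8));s=st("down");print(np.round(s["torque"],2))
E
```

```text
False
at ring t 26.59 tcp [ 0.3914 -0.3443  0.0046] F [ 0.4 -0.3  0.1] gap 0.094 grip 0.0
closed t 27.28 tcp [ 0.3909 -0.3441  0.004 ] F [-0.8  0.2  3.5] gap 0.0547 grip 29.8
up t 28.07 tcp [ 0.3903 -0.3438  0.1289] F [-0.7  0.5 -4.6] gap 0.0546 grip 29.8
over t 29.05 tcp [ 0.5541 -0.3139  0.1245] F [-0.6 -0.5 -4.6] gap 0.0546 grip 29.8
False
 t 29.62 tcp [ 0.5552 -0.3134  0.0998] F [ 0.6  0.6 -3.2] gap 0.0549 grip 29.8
True
down t 30.97 tcp [ 0.5552 -0.3134  0.042 ] F [-1.7  0.8  9.4] gap 0.055 grip 29.8
[ 0.1   0.39 -0.03]
```

```bash
python3 - <<'E'
from h import *
a=np.array([.5553,-.3135]); b=np.array([.4528,-.2760])
robot.gripper_open();st("open")
robot.movel([*a,.17],max_speed=.2)
for y in(1.91,2.4,1.5,np.pi/2,.0):
    try: r=best([*b,.14],tool(y,0))
    except ValueError: continue
    ok=[robot.solve_ik(p,r.as_quat()) is not None for p in([*b,.14],[*b,.041],[*b,.17],[*a,.17],[*a,.1])];print(y,ok)
    if all(ok): break
robot.move_pose([*b,.14],r.as_quat());st("pre")
print(robot.movel([*b,.041],max_speed=.1,until_force=6));st("at")
robot.close(25);s=st("closed")
if .042<s["finger_gap"]<.046:
    robot.movel([*b,.17],max_speed=.2);st("up")
    robot.movel([*a,.165],max_speed=.15);st("over")
    S=robot.get_image("scene");cv2.imwrite("pics/s6.png",cv2.resize(S["image"][110:290,180:380],None,fx=3,fy=3))
    print(robot.movel([*a,.135],max_speed=.05,until_force=6));st()
    if not robot.movel([*a,.115],max_speed=.03,until_force=6):
        print(robot.movel([*a,.0995],max_speed=.03,until_force=8))
    s=st("down");print(np.round(s["torque"],2))
E
```

```text
open t 31.73 tcp [ 0.5543 -0.3131  0.0407] F [-0.8  0.3 -0.7] gap 0.0938 grip 0.0
1.91 [True, True, True, True, True]
pre t 33.06 tcp [ 0.4519 -0.2758  0.1392] F [0.9 0.1 0.5] gap 0.094 grip 0.0
False
at t 34.2 tcp [ 0.4532 -0.2762  0.0415] F [ 0.1 -0.3 -0.3] gap 0.094 grip 0.0
closed t 35.03 tcp [ 0.4528 -0.276   0.041 ] F [-0.4 -0.4 -0.2] gap 0.0439 grip 25.0
up t 35.83 tcp [ 0.4521 -0.2758  0.169 ] F [ 0.2 -0.5 -1.9] gap 0.0435 grip 25.0
over t 36.7 tcp [ 0.5546 -0.3131  0.1645] F [ 0.2 -0.8 -1.1] gap 0.0438 grip 25.0
False
 t 37.5 tcp [ 0.5554 -0.3135  0.1351] F [-0.1  0.  -2.5] gap 0.0436 grip 25.0
True
down t 38.8 tcp [ 0.5553 -0.3136  0.1007] F [-1.1  0.   7.4] gap 0.0439 grip 25.0
[-0.07  0.22  0.07]
```

```bash
python3 - <<'E'
from h import *
a=np.array([.5553,-.3135])
robot.gripper_open();st("open")
robot.movel([*a,.24],max_speed=.15)
robot.move_pose([.45,-.2,.3],robot.state()["orientation"]);st("away")
S=robot.get_image("scene");T=robot.get_image("top")
cv2.imwrite("pics/s7.png",np.hstack([cv2.resize(S["image"][140:310,190:370],None,fx=2.2,fy=2.2),cv2.resize(T["image"][110:280,210:390],None,fx=2.2,fy=2.2)]))
E
```

```text
open t 39.71 tcp [ 0.5548 -0.3134  0.1003] F [ 0.1  0.2 -0.1] gap 0.0936 grip 0.0
away t 41.49 tcp [ 0.4498 -0.2003  0.2999] F [ 0.1  0.4 -0.2] gap 0.0938 grip 0.0
```

View pics/s7.png

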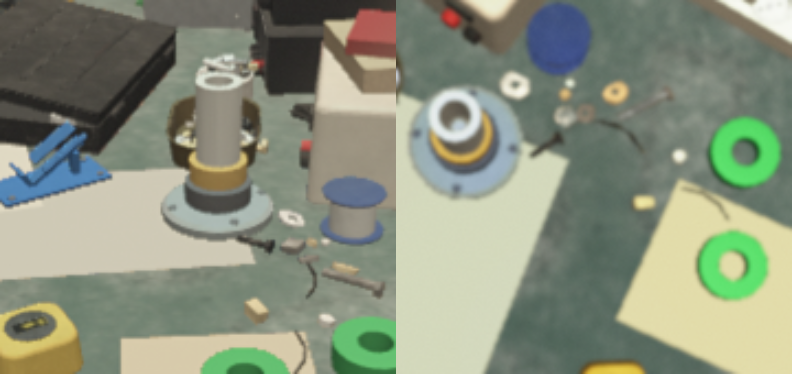

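The stack stands flat on the flange: dark ring, then brass, then sleeve, at crop (218,140). The spool and tape measure have not moved. Handing the job in.

```bash
python3 -c "
from plant import robot
print(robot.finish_job())"
```

```text
the job is handed in; nothing more can be done
None
```

The job is handed in with about 41.5 s on the clock: the sleeve was stood on the bench first, then wide ring, brass ring and sleeve went onto the arbor, all flat in the last picture and the bystanders unmoved; the sleeve turned in the grip on its way from the rest, so I re-tilted it before standing it, and the verdict was not reported back.

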